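Set the analyser and shut the viewer's gate

TASK

Get the polarising viewer ready: lift the capped sample jar out of its slideway and stand it upright in the steel tray, and turn the analyser ring on the open gate until its scale reads 40 degrees at the index line. Only then push the gate fully home under the clear hood until the spring catch clicks in behind it, leaving the ring at 40, and let go. Keep the jar upright throughout and leave the vials on the viewer and in the tray, the cap and the bottle where they stand.

Things in the scene. Friction and masses are not known exactly. Their poses are not given: they have to be found in the camera images.
- viewer: The polarising viewer, fixed: white box, 45 mm high to its flat deck, over local x -85 to 85, y -150 to 210 mm. Origin on the table, under the slideway's centre line; z up; +y is the way the gate is pushed to shut. The slideway runs along local y at x = 0 between two steel rails (x = -44.5 and 44.5 mm, 6 wide, top 9 mm above the deck).
- hood (a point): Middle of the hood's mouth, at deck height (viewer local x 0, y 108 mm); axes as the viewer's. The clear-topped hood stands on the deck, 124 mm wide (x), 97 mm long (towards +y), its top 49 mm above the deck, open towards -y.
- gate (a joint): Gate opening, m: 0 = fully home under the hood (end stop), up to 0.17. Aluminium slide plate 80 mm wide, 140 mm long, top 8 mm above the deck, carrying the ring and behind it the tab. Stays where left. Sliding takes about 5 N, up to about 17 N from 24 to 12 mm while its tail wedge pushes the catch aside, then about 8 N; at about 1.5 mm or less the catch springs in behind the tail and holds it.
- tab (a point): Top centre of the gate's upright tab: dark steel, 30 mm wide (viewer x), 10 mm thick (viewer y), 34 mm tall above the gate plate, top 42 mm above the deck (87 mm above the table). It is 90 mm behind (-y of) the ring's axis; the plate ends 10 mm behind the tab's middle. Push it from behind or pinch it across its thickness.
- ring (a joint): Reading of the analyser ring at the index line, rad (40 degrees = 0.698), 0 to 3.14; turning it counter-clockwise seen from above raises it. Stays where left (0.05 N m). White ticks every 10 degrees from 0 to 180 on its black flange, longer every 30; zero is the one broad mark, and values rise clockwise round the flange from it. Index: black line on the gate, from ring towards tab.
- collar (a point): Top centre of the ring's round knurled grip collar, on the ring's axis: dark steel, 42 mm in diameter, 20 mm tall above the flange, top 33 mm above the deck (78 mm above the table). The flange below is 72 mm in diameter, its top 13 mm above the deck. Moves with the gate; its axes turn with the ring.
- catch (a joint): How far the spring catch's roller is pushed aside, m: 0 = sprung in (both while the gate is open and once clicked in behind it), about 0.006 while the gate's tail passes. Roller 8 mm in diameter, at viewer local x 50, y 44.5 mm, 9.5 to 21.5 mm above the deck; its dark housing stands at local x 63 to 85, y 31 to 58 mm, 20 mm high above the deck.
- jar: The capped sample jar to be cleared: clear body, white ribbed lid, 36 mm in diameter, 60 mm tall, about 70 g. It stands in the slideway on the deck between the gate and the hood. Origin at the centre of its underside, z up.
- tray: Low open steel tray on the table, fixed, 180 (x) x 110 (y) x 22 mm high outside, walls and floor 4 mm. Origin at the centre of its underside. A vial already stands in it.
- tray_vial: Amber vial standing in the tray, 26 mm in diameter, 48 mm tall; a bystander. Origin at the centre of its underside.
- deck_vial: Small glass vial, 24 mm in diameter, 45 mm tall, standing on the viewer's deck beside the slideway; a bystander. Origin at the centre of its underside.
- deck_cap: Black cylindrical cap, 24 mm in diameter, 28 mm tall, standing on the viewer's deck on the other side of the slideway; a bystander. Origin at the centre of its underside.
- bottle: White bottle, 64 mm in diameter, 170 mm tall, standing on the table beyond the tray; a bystander. Origin at the centre of its underside.
Mind the look-alikes: they are no part of the job. Leave any red or yellow look-alike of the jar alone.

How it is judged:
On the way, in this order (a step that is already met when the one before it is completed fails the run):
1. the ring reads 40 degrees, within 5, while the gate is still open (value of joint ring between 0.611 and 0.785 rad and value of joint gate above 0.1 m), for 0.3 s.
2. the gate is home and the catch has sprung in behind it (value of joint gate below 0.003 m and value of joint catch below 0.002 m), for 0.2 s.
At the end, for the whole second after the job is handed in: The gate is home (within 3 mm of its stop) with the catch sprung in behind it (roller within 2 mm of rest), the ring reads 40 degrees within 5 (half a division), and the jar stands upright and at rest on the tray's floor (all of step 2 and value of joint ring between 0.611 and 0.785 rad and x of jar in the frame of tray between -0.086 and 0.086 m and y of jar in the frame of tray between -0.051 and 0.051 m and z of jar in the frame of tray below 0.008 m and angle between jar's own z axis and vertical below 0.1 rad and linear speed of jar below 0.02 m/s); the robot touches nothing.
It fails at once if the jar is tipped by more than 35 degrees (angle between jar's own z axis and vertical above 0.61 rad).
It fails at once if a vial or cap on the deck or in the tray is moved more than 20 mm or tipped over (distance of any of deck_vial, deck_cap, tray_vial from where it was at the start of the episode above 0.02 m or angle between any of deck_vial, deck_cap, tray_vial's own z axis and vertical above 0.6 rad).
It fails at once if the bottle is moved more than 20 mm or tipped over (distance of bottle from where it was at the start of the episode above 0.02 m or angle between bottle's own z axis and vertical above 0.6 rad).
It also fails if it takes over 64 s, if anything falls off the work surface, if the arm or the gripper's body presses on something with over 40 N, if the wrist force passes 120 N, or if a joint passes its speed limit or range.

ROBOT

A 6-joint arm with a two-finger parallel gripper is mounted at the origin on the work surface. World frame = base frame: x ahead of the robot, y to its left, z up, the work surface at z = 0. Lengths are in m, angles in rad, forces in N, time in s.
With the tool pointing down it reaches from about 0.35 to 0.725 m from the base axis. Payload 4.3 kg.
Tool frame: the origin (TCP) lies at the very end of the fingers, on their centre line; the grasp point (between the pads) lies 19 mm behind it; z points along the fingers, x is the direction in which the jaws open and shut, and the axes are right-handed (so a half turn about z gives the same grasp; the last joint's range is limited). The gripper opens to 85 mm and grips with 20 to 120 N. Pads are 22 mm wide; open, the fingers measure 114 mm over their backs; the gripper's body (76 mm by 85 mm) begins 54 mm behind the grasp point. The pads swing forward as they close: fully open they stand 13 mm farther back than shut.
Start: joints at [-1.334, 0.377, 0.081, 1.274, 0, 1.46], TCP at [0.195, -0.541, 0.231] pointing down, gripper open.
Joint ranges: [-2.72, 2.72], [-0.84, 1.66], [-1.02, 1.22], [-1.77, 2.12], [-1.37, 1.28], [-3.14, 3.14]. Speed limits (rad/s): [2.57, 2.57, 3.14, 3.14, 3.14, 3.14].

INTERFACE

Orientations are given as a unit quaternion [x, y, z, w].
In Python, from station import r, read_camera, camera_model, search_frame, landmark_of gives the robot as it stands.
- The arm moves only by the tool arm_command, never from a script. Its argument "steps" is a list of rows, each an object with "slide": the shift along the tool's x, y, z in mm, a list of three; "dr": the turn, a rotation vector about the tool's x, y, z in degrees, a list of three. A call has 1 to 10 rows; each row is the pose to reach, as a shift and turn from the pose measured when the call began, along the tool's axes at that moment; what a row does not reach only later rows make up. A row lasts 1/8 s, in which the tool goes at most 62.5 mm and 10.7 degrees, less where a joint would pass 70% of its speed; a pose out of reach is approached as far as the arm can. A call with a gripper value outside its range is refused whole. "fingers" is the opening, from -1 (shut) to 1 (fully open), so that 0 is half open, set as the call begins (left out, the last holds). The fingers move at their own pace and stop on an object; "force" is the grip in N (left out, the last holds). Time passes only in rows, so rows that repeat a pose let the fingers close. It gives the time, the measured TCP pose, the force and the opening at its end, in the units of the state.
- r.observe(): the state, without advancing time (a new reading comes with each control period).
- read_camera(name): name is "scene" or "top" or "wrist"; returns (picture, depth): 480x640x3 uint8, blue, green, red; 480x640 float32, m along the optical axis (not along the pixel's ray), 0 where there is no reading.
- camera_model(name): a dict with "fx", "fy", "cx", "cy" (pixels), "extrinsics" (4x4, takes a point from world to camera coordinates). Camera axes: x right, y down, z forward; pixel columns grow to the right and rows downward; lengths in m; the calibration is good to about 2 mm. A picture is of the moment at which its call begins: read the wrist's pose just before it. camera_model takes no time and is no camera call; for the wrist camera it gives the pose at the moment of the call.
- r.hand_in(): hands the job in, once; it reports no verdict.
Trained networks look in the newest picture that a camera, given by its name, has taken for a name from the list of things; names that differ only in an ending like _2 or _b are one class to them, and where a whole thing is asked for, a point or a joint stands for the part that bears it (a point fixed in the world has none). Each returns a list of dicts, best first, with "conf" (0 to 1); they miss things now and then, are a little off and sometimes report something else, mostly with a low value. They report only what shows in the picture. A call takes as long as a camera call. They do not tell look-alikes from the thing itself.
- search_frame(camera, query): "location" ([column, row] in pixels, amid what is visible of it).
- landmark_of(camera, query): "location" ([column, row] in pixels: a listed point, or the origin of a listed thing).
The state is a dict: "time_s": time; "joint_positions": joint angles; "qvel": joint speeds; "joint_torque": joint torques, N m; "eef_pos": TCP position; "orientation": TCP orientation; "ft_force": force on the tool from outside, world axes, zero at the start; "torque": the same for the moment, N m; "opening": finger opening in m.
Only numpy, scipy, OpenCV 4.12 (cv2) and the standard library are available. Lean on these libraries where they do the work, as an engineer would, in place of code of your own. Each camera call takes 0.05 s, during which the arm holds its last target. There are 200 camera calls.

## Working session

There is one attempt and no reset: what is moved stays moved. The work goes in short steps, Python scripts to look and compute and a tool call to move; the robot and the scene stay as the last step left them, time stands still between calls to the robot, and variables do not carry over. Pictures are saved under pics/ and viewed, about 8 in all and at most 12, crops included, and the job is handed in when it is done.

Besides the shell and the picture viewer there is one more tool, called after "Request:" as a command line: name --argument value ..., lists and objects as JSON in quotes. arm_command: Moves the arm, as the interface text tells. Its arguments: {"type":"object","properties":{"steps":{"type":"array"},"fingers":{"type":"number"},"force":{"type":"number"}},"required":["steps"]}

```bash
mkdir -p pics; cat > h.py <<'E'
import numpy as np, cv2
from station import r, read_camera, camera_model, search_frame, landmark_of
from scipy.spatial.transform import Rotation as R
def ray(cam,uv,M=None):
    M=M or camera_model(cam); E=np.array(M["extrinsics"])
    d=np.array([(uv[0]-M["cx"])/M["fx"],(uv[1]-M["cy"])/M["fy"],1.])
    Ri=E[:3,:3].T
    return -Ri@E[:3,3], Ri@d
def at_z(cam,uv,z,M=None):
    o,d=ray(cam,uv,M); return o+d*(z-o[2])/d[2]
def at_d(cam,uv,dep,M=None):
    o,d=ray(cam,uv,M); return o+d*dep[int(round(uv[1])),int(round(uv[0]))]
def proj(cam,p,M=None):
    M=M or camera_model(cam); E=np.array(M["extrinsics"]); c=E[:3,:3]@np.array(p)+E[:3,3]
    return np.array([M["fx"]*c[0]/c[2]+M["cx"],M["fy"]*c[1]/c[2]+M["cy"]])
E
python3 - <<'E'
from h import *
np.set_printoptions(precision=4,suppress=True)
s=r.observe(); print(s)
for cam in ["top","scene"]:
    im,de=read_camera(cam); cv2.imwrite(f"pics/{cam}0.png",im); np.save(f"{cam}0.npy",de)
    o,d=ray(cam,(320,240)); print(cam,o,d)
    for q in ["viewer","hood","tab","collar","ring","jar","tray","tray_vial","deck_vial","deck_cap","bottle","catch"]:
        for f in (landmark_of,):
            for x in f(cam,q)[:3]:
                u=x["location"]; 
                try: p=at_d(cam,u,de)
                except Exception: p=None
                print(cam,q,np.round(u,1),round(x["conf"],2),p)
E
```

```text
{'time_s': 0.0, 'joint_positions': array([-1.3343,  0.3781,  0.0796,  1.2744,  0.    ,  1.4605]), 'qvel': array([ 0.0006, -0.0007, -0.0006,  0.0001,  0.0008, -0.0005]), 'joint_torque': array([  0.0012, -46.3605,  26.9876,   0.0209,  -0.    ,  -0.    ]), 'eef_pos': array([ 0.1953, -0.5401,  0.2304]), 'orientation': array([ 0.8185, -0.5745, -0.0008, -0.0007]), 'ft_force': array([ 0.408 , -0.323 ,  0.6254]), 'torque': array([ 0.025 , -0.021 , -0.0012]), 'opening': 0.08509010637190985}
top [ 0.4237 -0.0548  1.1093] [ 0.1925  0.0089 -0.9813]
top viewer [303.  273.7] 0.8 [ 0.5512 -0.0072  0.0796]
top viewer [297.8 301. ] 0.57 [0.4911 0.0037 0.0919]
top hood [251.3 260.1] 0.62 [0.5806 0.1039 0.0953]
top hood [320.3 242.2] 0.6 [ 0.6215 -0.046   0.0758]
top tab [345.3 278.2] 0.56 [ 0.5429 -0.1007  0.0532]
top collar [303.5 271.1] 0.65 [ 0.5573 -0.0082  0.0761]Traceback (most recent call last):
  File "<stdin>", line 9, in <module>
ValueError: it knows: bottle, collar, deck_cap, deck_vial, hood, jar, tab, tray, tray_vial, viewer
```

```bash
python3 - <<'E'
from h import *
np.set_printoptions(precision=4,suppress=True)
for cam in ["top","scene"]:
    im,de=read_camera(cam); cv2.imwrite(f"pics/{cam}0.png",im); np.save(f"{cam}0.npy",de)
    o,d=ray(cam,(320,240)); print(cam,o,d)
    for q in ["viewer","hood","tab","collar","jar","tray","tray_vial","deck_vial","deck_cap","bottle"]:
            for x in landmark_of(cam,q)[:3]:
                u=x["location"]; 
                print(cam,q,np.round(u,1),round(x["conf"],2),at_d(cam,u,de))
t=cv2.imread("pics/top0.png"); s=cv2.imread("pics/scene0.png")
cv2.imwrite("pics/both.png",np.hstack([cv2.resize(t,(400,300)),cv2.resize(s,(400,300))]))
E
```

```text
top [ 0.4237 -0.0548  1.1093] [ 0.1925  0.0089 -0.9813]
top viewer [303.1 272.7] 0.64 [ 0.5532 -0.0076  0.0811]
top hood [253.6 263. ] 0.87 [0.5813 0.1062 0.0471]
top tab [342.2 281.5] 0.62 [ 0.5324 -0.0925  0.0831]
top tab [304.  273.9] 0.52 [ 0.5506 -0.0095  0.0805]
top collar [301.6 271.2] 0.79 [ 0.5569 -0.0042  0.0783]
top collar [450.1 286.3] 0.52 [ 0.5258 -0.3468  0.0034]
top jar [277.5 191.8] 0.86 [0.7506 0.0532 0.0395]
top jar [234.2 198. ] 0.75 [0.7314 0.1509 0.0591]
top jar [264.5 265.9] 0.54 [0.5658 0.0737 0.1072]
top tray [453.  286.5] 0.61 [ 0.5251 -0.3532  0.0046]
top tray_vial [450.5 272. ] 0.73 [ 0.5542 -0.3389  0.0447]
top deck_vial [298.5 301. ] 0.51 [0.4912 0.0023 0.0908]
top deck_cap [318.8 243.8] 0.46 [ 0.6185 -0.0426  0.0727]
top bottle [397.6 209.9] 0.84 [ 0.6869 -0.2173  0.0981]
scene [ 1.0425 -0.3495  0.8222] [-0.4494  0.3678 -0.8144]
scene viewer [304.6 232.9] 0.94 [ 0.5892 -0.0195  0.0597]
scene hood [350.2 206.9] 0.71 [0.581  0.1084 0.0425]
scene tab [259.5 225.2] 0.61 [ 0.5365 -0.0915  0.0856]
scene tab [336.8 211.7] 0.59 [0.5843 0.0677 0.0592]
scene collar [300.6 213.1] 0.95 [ 0.5546 -0.0043  0.0777]
scene jar [338.3 209.3] 0.89 [0.5882 0.0677 0.071 ]
scene jar [415.8 257.3] 0.84 [0.7545 0.1394 0.0294]
scene jar [388.4 284.1] 0.57 [0.7686 0.0515 0.0308]
scene tray [144.7 312.3] 0.82 [ 0.557  -0.3562  0.0518]
scene tray_vial [159.3 324.7] 0.86 [ 0.5733 -0.3456  0.0142]
scene deck_cap [305.4 252.1] 0.69 [ 0.63   -0.0475  0.0635]
scene deck_cap [256.3 225.7] 0.34 [ 0.5094 -0.0852  0.0503]
scene bottle [254.1 352.8] 0.58 [ 0.7455 -0.2399  0.0659]
```

View pics/top0.png

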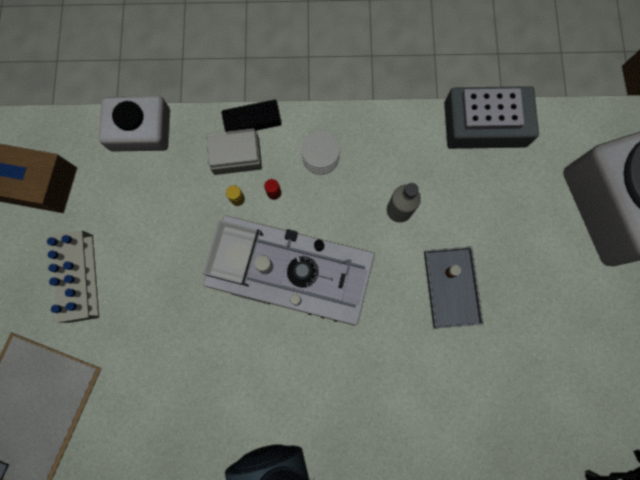

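View pics/scene0.png

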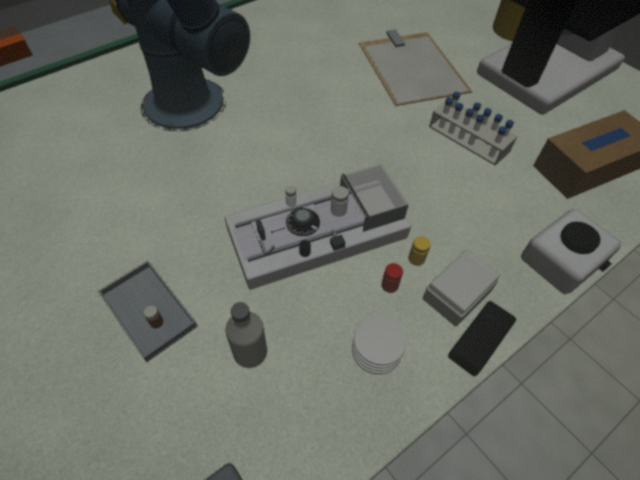

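Top view: the jar to be cleared has the white lid, at (264,265) between ring (302,271) and hood (235,250). Look-alikes are yellow (234,198) and red (272,188), both off the viewer. Deck vial is at (297,300), cap (319,244), catch (290,236), tab (342,281), tray (453,287) with vial (453,271), bottle (404,202). The scene view agrees. I choose the white-lidded one and will check it in the close wrist view.

```bash
cat >> h.py <<'E'
def plan(p,yaw,tilt=0):
    """slide(mm)/dr(deg) from measured pose to TCP p, tool down, tool x at yaw deg"""
    s=r.observe(); R0=R.from_quat(s["orientation"])
    R1=R.from_euler('z',yaw,degrees=True)*R.from_euler('x',180,degrees=True)
    d=R0.inv().apply(np.array(p)-s["eef_pos"])*1000
    print("t",round(s["time_s"],2),"pos",np.round(s["eef_pos"],4),"yaw",np.round(np.degrees(np.arctan2(*R0.apply([1,0,0])[[1,0]])),2),"tiltz",np.round(R0.apply([0,0,1]),4),"f",np.round(s["ft_force"],2),"open",round(s["opening"],4),"j6",np.round(np.degrees(s["joint_positions"][[0,5]]),1))
    print("slide",np.round(d,1),"dr",np.round(np.degrees((R0.inv()*R1).as_rotvec()),2))
E
python3 - <<'E'
from h import *
plan([0.545,0.03,0.26],-13.5)
E
```

```text
t 1.35 pos [ 0.1955 -0.5408  0.2313] yaw -70.13 tiltz [ 0.e+00 -1.e-04 -1.e+00] f [-0.08 -1.01  1.16] open 0.0857 j6 [-76.4  83.7]
slide [-418.  -522.7  -28.7] dr [  0.    -0.   -56.63]
```

Request:
arm_command --steps '[{"slide": [-40,-50,-29],"dr": [0,0,-5]},{"slide": [-84,-105,-29],"dr": [0,0,-11]},{"slide": [-126,-157,-29],"dr": [0,0,-17]},{"slide": [-168,-209,-29],"dr": [0,0,-23]},{"slide": [-210,-261,-29],"dr": [0,0,-28]},{"slide": [-252,-313,-29],"dr": [0,0,-34]},{"slide": [-294,-365,-29],"dr": [0,0,-40]},{"slide": [-336,-417,-29],"dr": [0,0,-45]},{"slide": [-378,-469,-29],"dr": [0,0,-51]},{"slide": [-418,-523,-29],"dr": [0,0,-56.6]}]'

```text
time_s: 2.6
eef_pos: [0.5191, -0.0102, 0.2606]
orientation: [0.993, -0.116, 0.0, 0.0]
ft_force: [0.4, -0.8, 0.4]
opening: 0.0856
```

Request:
arm_command --steps '[{"slide": [0,0,0],"dr": [0,0,0]}]' --fingers 0.6

```text
time_s: 2.72
eef_pos: [0.5206, -0.0068, 0.2603]
orientation: [0.994, -0.113, 0.001, -0.0]
ft_force: [-0.6, -0.5, 0.8]
opening: 0.0699
```

```bash
python3 - <<'E'
from h import *
np.set_printoptions(precision=4,suppress=True)
plan([0.5665,0.0737,0.2],-13.5)
M=camera_model("wrist"); im,de=read_camera("wrist"); cv2.imwrite("pics/w1.png",im); np.save("w1.npy",de)
import json; json.dump({k:np.array(v).tolist() for k,v in M.items()},open("w1.json","w"))
print(ray("wrist",(320,240),M))
for q in ["hood","tab","collar","jar","deck_vial","deck_cap"]:
    for x in landmark_of("wrist",q)[:2]:
        u=x["location"]; print(q,np.round(u,1),round(x["conf"],2),at_d("wrist",u,de,M))
E
```

```text
t 2.73 pos [ 0.5206 -0.0068  0.2603] yaw -12.96 tiltz [ 0.0014  0.0001 -1.    ] f [-0.64 -0.48  0.76] open 0.0699 j6 [-7.7 95.2]
slide [ 26.6 -88.8  60.3] dr [-0.02 -0.08  0.54]
(array([0.5378, 0.0674, 0.4039]), array([-0.0564, -0.2941, -0.9542]))
hood [368.3  59. ] 0.55 [0.581  0.0946 0.1065]
collar [360.1 199.5] 0.8 [ 0.5586 -0.0062  0.0783]
collar [284.6 191.6] 0.17 [0.5008 0.0161 0.09  ]
jar [551.4  58.7] 0.8 [0.7439 0.0666 0.0324]
jar [354.9  85.6] 0.59 [0.5689 0.08   0.1052]
deck_vial [284.3 188.7] 0.93 [0.5012 0.0184 0.0903]
deck_vial [353.   86.8] 0.69 [0.5674 0.0795 0.1052]
deck_cap [430.1 213.7] 0.61 [ 0.6143 -0.0326  0.0735]
```

View pics/w1.png

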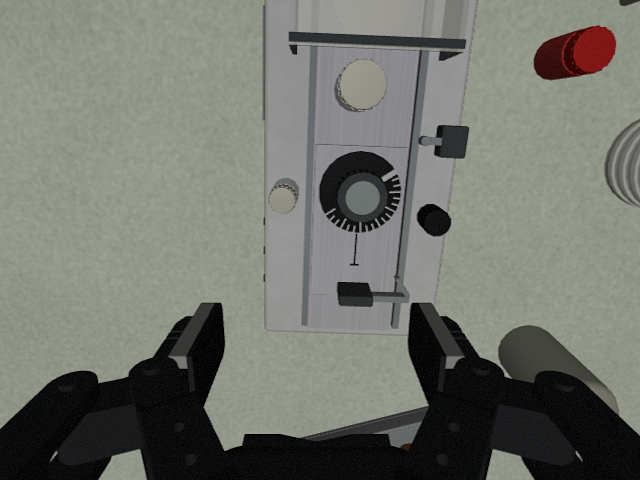

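The wrist view confirms the jar: white ribbed lid at (361,85) in the slideway in front of the hood. The red look-alike is off the viewer at (577,52). Ring axis is at (362,197), index line runs to (355,265), and the ticks face the lower right.

```bash
cat >> h.py <<'E'
from scipy.optimize import least_squares
def cloud(de,M):
    v,u=np.mgrid[0:480,0:640]; E=np.array(M["extrinsics"])
    c=np.stack([(u-M["cx"])/M["fx"]*de,(v-M["cy"])/M["fy"]*de,de],-1)
    return (c-E[:3,3])@E[:3,:3]
def disc(P,de,c0,z0,z1,rad):
    m=(de>0)&(P[...,2]>z0)&(P[...,2]<z1)&(np.hypot(P[...,0]-c0[0],P[...,1]-c0[1])<rad)
    q=P[m][:,:2].astype(np.float32); (c,rr)=cv2.minEnclosingCircle(q)
    return q.mean(0),np.array(c),rr,P[m][:,2].mean(),len(q)
def flange(im,M,c,yaw,name,z=0.058):
    """polar unwrap: columns = deg clockwise (from above) from viewer -y direction, rows radius 18..42"""
    A=np.arange(-180,180,.5); rr=np.arange(16,46,.25)/1000
    E=np.array(M["extrinsics"]); a=np.radians(yaw-90-A)[None,:]  # world angle
    X=c[0]+rr[:,None]*np.cos(a); Y=c[1]+rr[:,None]*np.sin(a)
    p=np.stack([X,Y,np.full_like(X,z)],-1)@E[:3,:3].T+E[:3,3]
    w=cv2.remap(im,(M["fx"]*p[...,0]/p[...,2]+M["cx"]).astype(np.float32),(M["fy"]*p[...,1]/p[...,2]+M["cy"]).astype(np.float32),cv2.INTER_CUBIC)
    if name:
        w2=w.copy()
        for d in range(-180,180,30): cv2.line(w2,(int((d+180)*2),0),(int((d+180)*2),5),(0,0,255),1)
        cv2.imwrite(name,cv2.resize(w2,(800,360),interpolation=cv2.INTER_CUBIC))
    return A,rr,w
E
python3 - <<'E'
from h import *; import json
np.set_printoptions(precision=4,suppress=True)
M=json.load(open("w1.json")); M["extrinsics"]=np.array(M["extrinsics"]); im=cv2.imread("pics/w1.png"); de=np.load("w1.npy"); P=cloud(de,M)
J=disc(P,de,(0.568,0.076),.101,.110,.03); C=disc(P,de,(.5575,-.005),.0745,.083,.03); T=disc(P,de,(.534,-.092),.083,.092,.025)
D=disc(P,de,(.5,.017),.087,.094,.02);K=disc(P,de,(.615,-.033),.070,.077,.02)
for n,x in zip("jar col tab dv cap".split(),(J,C,T,D,K)): print(n,x)
# yaw from white deck side edge: deck mask boundary
m=((P[...,2]>.043)&(P[...,2]<.048)&(de>0)&(np.hypot(P[...,0]-.56,P[...,1])<.25)).astype(np.uint8)
q=P[m>0][:,:2].astype(np.float32); print("deck rect",cv2.minAreaRect(q))
y=(C[1]-T[1]);print("yaw tab-col",np.degrees(np.arctan2(-y[0],y[1])),np.hypot(*y))
y=(J[1]-C[1]);print("yaw col-jar",np.degrees(np.arctan2(-y[0],y[1])))
A,rr,w=flange(im,M,C[1],-13.5,"pics/fl1.png")
g=w[...,1].astype(float); b=g[(rr>.030)&(rr<.034)].mean(0); print("bright cols",A[b>100])
E
```

```text
jar (array([0.5739, 0.0797], dtype=float32), array([0.574 , 0.0797]), 0.017669200897216797, np.float64(0.10588254236867582), 2001)
col (array([ 0.5601, -0.0039], dtype=float32), array([ 0.5602, -0.0047]), 0.021612022072076797, np.float64(0.07910985263946636), 2016)
tab (array([ 0.5366, -0.0905], dtype=float32), array([ 0.5366, -0.0916]), 0.015238218009471893, np.float64(0.08732261848151289), 403)
dv (array([0.497 , 0.0105], dtype=float32), array([0.4966, 0.0101]), 0.01165748666971922, np.float64(0.09075532170356607), 617)
cap (array([ 0.6182, -0.0412], dtype=float32), array([ 0.6188, -0.0419]), 0.011835873126983643, np.float64(0.07374392504758531), 573)
deck rect ((0.632866621017456, -0.025560513138771057), (0.313822865486145, 0.34164154529571533), 70.30452728271484)
yaw tab-col -15.20017438625254 0.09008346756432298
yaw col-jar -9.298452394240337
bright cols [-126.  -125.5 -125.  -124.5 -124.  -123.5 -123.  -122.5 -122.  -121.5
 -121.  -120.5 -120.  -119.5 -119.  -118.5 -118.  -113.  -112.5 -112.
 -111.5 -111.  -103.  -102.5 -102.  -101.5 -101.   -93.5  -93.   -92.5
  -92.   -91.5  -83.5  -83.   -82.5  -82.   -81.5  -73.5  -73.   -72.5
  -72.   -71.5  -63.5  -63.   -62.5  -62.   -54.   -53.5  -53.   -52.5
  -52.   -44.   -43.5  -43.   -42.5  -42.   -34.5  -34.   -33.5  -33.
  -32.5  -32.   -24.5  -24.   -23.5  -23.   -22.5  -14.5  -14.   -13.5
  -13.   -12.5   -5.    -4.5   -4.    -3.5   -3.    -2.5    5.     5.5
    6.     6.5    7.     7.5   15.    15.5   16.    16.5   17.    17.5
   25.    25.5   26.    26.5   27.    27.5   35.    35.5   36.    36.5
   37.    45.    45.5   46.    46.5   47.    47.5   55.    55.5   56.
   56.5   57.    57.5]
```

View pics/fl1.png

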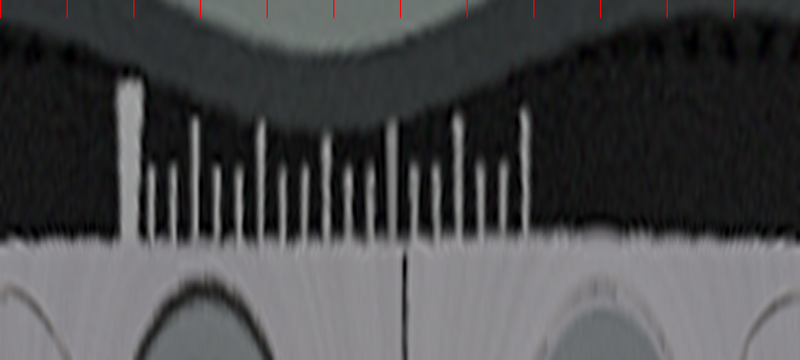

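Flange unwrap (cols = −180+0.45·c): zero mark at col 129, long 120 tick at col 392, index at col 405. The ring reads about 126°, so it must turn about 86° clockwise. Now the jar.

```bash
python3 - <<'E'
from h import *
plan([0.574,0.0797,0.17],-15)
plan([0.574,0.0797,0.064],-15)
E
```

```text
t 3.08 pos [ 0.5186 -0.0116  0.2608] yaw -13.48 tiltz [ 1.e-03 -7.e-04 -1.e+00] f [ 0.01  0.51 -0.16] open 0.0683 j6 [-8.3 95.2]
slide [  32.5 -101.7   90.8] dr [ 0.03 -0.07  1.52]
t 3.08 pos [ 0.5186 -0.0116  0.2608] yaw -13.48 tiltz [ 1.e-03 -7.e-04 -1.e+00] f [ 0.01  0.51 -0.16] open 0.0683 j6 [-8.3 95.2]
slide [  32.4 -101.8  196.8] dr [ 0.03 -0.07  1.52]
```

Request:
arm_command --steps '[{"slide": [11,-34,30],"dr": [0,0,0.5]},{"slide": [22,-68,60],"dr": [0,0,1]},{"slide": [32,-102,80],"dr": [0,0,1.5]},{"slide": [32,-102,80],"dr": [0,0,1.5]},{"slide": [32,-102,80],"dr": [0,0,1.5]},{"slide": [32,-102,80],"dr": [0,0,1.5]}]' --fingers 0.6 --force 30

```text
time_s: 3.82
eef_pos: [0.5737, 0.0789, 0.1819]
orientation: [0.991, -0.131, 0.001, 0.0]
ft_force: [0.0, -0.6, -0.1]
opening: 0.0682
```

```bash
python3 - <<'E'
from h import *
np.set_printoptions(precision=4,suppress=True)
s=r.observe(); print(s["eef_pos"],s["qvel"])
M=camera_model("wrist"); im,de=read_camera("wrist"); cv2.imwrite("pics/w2.png",im); P=cloud(de,M)
J=disc(P,de,(0.572,0.078),.101,.110,.03); print(J); C=disc(P,de,(.559,-.005),.0745,.083,.03); print(C)
T=disc(P,de,(.536,-.092),.083,.092,.025);print(T)
im,de=read_camera("top");P=cloud(de,camera_model("top")); print("top tray"); 
m=(P[...,2]>.015)&(P[...,2]<.03)&(de>0)&(np.hypot(P[...,0]-.525,P[...,1]+.35)<.13); print(m.sum(),cv2.minAreaRect(P[m][:,:2].astype(np.float32)),disc(P,de,(.55,-.345),.044,.06,.03))
im,de=read_camera("scene");P=cloud(de,camera_model("scene")); 
m=(P[...,2]>.018)&(P[...,2]<.03)&(de>0)&(np.hypot(P[...,0]-.525,P[...,1]+.35)<.13); print(m.sum(),cv2.minAreaRect(P[m][:,:2].astype(np.float32)),disc(P,de,(.55,-.345),.044,.06,.03))
plan([*J[1],0.064],-15)
E
```

```text
[0.5737 0.0789 0.1819] [ 0.0009 -0.0036  0.0002 -0.003   0.001   0.0005]
(array([0.5745, 0.0807], dtype=float32), array([0.5741, 0.0797]), 0.0179054643958807, np.float64(0.10574378035432), 2624)
(array([ 0.5607, -0.0029], dtype=float32), array([ 0.5606, -0.0044]), 0.02182907983660698, np.float64(0.07898349547591366), 2533)
(array([nan, nan], dtype=float32), array([0., 0.]), 0.0, np.float64(nan), 0)
top tray
564 ((0.5242575407028198, -0.3506224751472473), (0.18014515936374664, 0.11175239086151123), 4.04291296005249) (array([ 0.558 , -0.3474], dtype=float32), array([ 0.5586, -0.3487]), 0.01272526290267706, np.float64(0.05165989995482084), 98)
673 ((0.5267959833145142, -0.34922507405281067), (0.18240103125572205, 0.10999025404453278), 4.062425136566162) (array([ 0.5623, -0.3474], dtype=float32), array([ 0.5611, -0.3483]), 0.0131738455966115, np.float64(0.0502107820266353), 149)
t 3.98 pos [0.5737 0.0793 0.1816] yaw -15.05 tiltz [ 0.0023 -0.0007 -1.    ] f [ 0.11  0.13 -0.2 ] open 0.0683 j6 [  1.6 106.7]
slide [ -0.1  -0.5 117.6] dr [ 0.01 -0.14 -0.05]h.py:31: RuntimeWarning: Mean of empty slice.
  return q.mean(0),np.array(c),rr,P[m][:,2].mean(),len(q)
  ret = um.true_divide(
  ret = ret.dtype.type(ret / rcount)
```

Request:
arm_command --steps '[{"slide": [0,0,40],"dr": [0,0,0]},{"slide": [0,0,75],"dr": [0,0,0]},{"slide": [0,-0.5,105],"dr": [0,0,0]},{"slide": [0,-0.5,118],"dr": [0,0,0]},{"slide": [0,-0.5,118],"dr": [0,0,0]},{"slide": [0,-0.5,118],"dr": [0,0,0]}]'

```text
time_s: 4.72
eef_pos: [0.5753, 0.0797, 0.0651]
orientation: [0.991, -0.131, 0.002, 0.0]
ft_force: [-0.0, -0.1, 1.2]
opening: 0.0682
```

Request:
arm_command --steps '[{"slide": [0,0,0],"dr": [0,0,0]},{"slide": [0,0,0],"dr": [0,0,0]},{"slide": [0,0,0],"dr": [0,0,0]},{"slide": [0,0,0],"dr": [0,0,0]},{"slide": [0,0,0],"dr": [0,0,0]},{"slide": [0,0,0],"dr": [0,0,0]}]' --fingers -0.4 --force 30

```text
time_s: 5.48
eef_pos: [0.5764, 0.0797, 0.0664]
orientation: [0.991, -0.131, 0.004, -0.0]
ft_force: [-0.3, 0.5, 5.8]
opening: 0.0349
```

```bash
python3 - <<'E'
from h import *
plan([0.574,0.0797,0.17],-15)
plan([0.48,-0.353,0.17],-15)
E
```

```text
t 5.47 pos [0.5764 0.0797 0.0664] yaw -15.05 tiltz [ 7.1e-03 -6.0e-04 -1.0e+00] f [-0.34  0.51  5.78] open 0.0349 j6 [  1.7 106.7]
slide [  -1.5    0.5 -103.6] dr [-0.07 -0.4  -0.05]
t 5.47 pos [0.5764 0.0797 0.0664] yaw -15.05 tiltz [ 7.1e-03 -6.0e-04 -1.0e+00] f [-0.34  0.51  5.78] open 0.0349 j6 [  1.7 106.7]
slide [  20.1  442.8 -104. ] dr [-0.07 -0.4  -0.05]
```

Request:
arm_command --steps '[{"slide": [0,0,-12],"dr": [0,0,0]},{"slide": [0,0,-35],"dr": [0,-0.4,0]},{"slide": [0,0,-65],"dr": [0,-0.4,0]},{"slide": [0,0,-90],"dr": [0,-0.4,0]},{"slide": [0,0,-104],"dr": [0,-0.4,0]},{"slide": [0,0,-104],"dr": [0,-0.4,0]}]' --fingers -0.8 --force 30

```text
time_s: 6.22
eef_pos: [0.5764, 0.0799, 0.1715]
orientation: [0.991, -0.131, 0.001, -0.001]
ft_force: [-0.3, 0.5, 0.0]
opening: 0.0349
```

```bash
python3 - <<'E'
from h import *
plan([0.48,-0.353,0.17],-15)
E
```

```text
t 6.22 pos [0.5764 0.0799 0.1715] yaw -15.04 tiltz [ 0.0026  0.0013 -1.    ] f [-0.25  0.48  0.02] open 0.0349 j6 [  1.6 106.7]
slide [ 19.3 443.1   0.7] dr [-0.11 -0.13 -0.04]
```

Request:
arm_command --steps '[{"slide": [1,15,0],"dr": [0,0,0]},{"slide": [2,45,0],"dr": [0,0,0]},{"slide": [4,95,0],"dr": [0,0,0]},{"slide": [7,150,0],"dr": [0,0,0]},{"slide": [9,205,0],"dr": [0,0,0]},{"slide": [11,260,0],"dr": [0,0,0]},{"slide": [14,315,0],"dr": [0,0,0]},{"slide": [16,365,0],"dr": [0,0,0]},{"slide": [18,410,0],"dr": [0,0,0]},{"slide": [19,443,0],"dr": [0,0,0]}]'

```text
time_s: 7.48
eef_pos: [0.4775, -0.355, 0.1692]
orientation: [0.991, -0.132, 0.0, -0.001]
ft_force: [0.9, -0.2, -0.8]
opening: 0.035
```

Request:
arm_command --steps '[{"slide": [0,0,0],"dr": [0,0,0]},{"slide": [0,0,0],"dr": [0,0,0]}]'

```text
time_s: 7.72
eef_pos: [0.4763, -0.3545, 0.1679]
orientation: [0.991, -0.132, -0.001, -0.002]
ft_force: [-0.9, 0.4, -1.8]
opening: 0.0347
```

```bash
python3 - <<'E'
from h import *
plan([0.48,-0.353,0.028],-15)
im,de=read_camera("scene"); cv2.imwrite("pics/s2.png",cv2.resize(im[150:420,40:400],(720,540)))
E
```

```text
t 7.72 pos [ 0.4763 -0.3545  0.1679] yaw -15.22 tiltz [-0.0014  0.0046 -1.    ] f [-0.94  0.42 -1.8 ] open 0.0347 j6 [-42.9  62.4]
slide [  3.5  -1.9 139.9] dr [-0.23  0.15 -0.22]
```

View pics/s2.png

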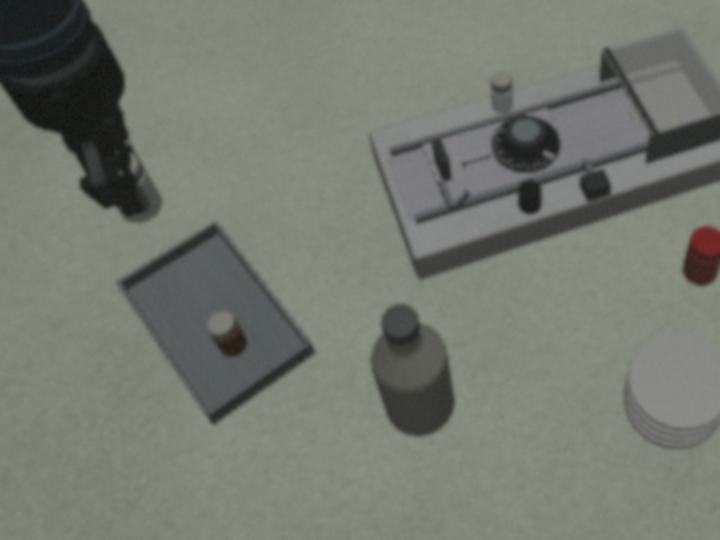

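The jar is held upright at (145,200) above the tray, the slideway is clear, and the tray vial stands at (226,333). Next I lower the jar.

Request:
arm_command --steps '[{"slide": [1,0,20],"dr": [0,0,0]},{"slide": [2,-1,55],"dr": [0,0,0]},{"slide": [3.5,-2,90],"dr": [-0.2,0,0]},{"slide": [3.5,-2,118],"dr": [-0.2,0,0]},{"slide": [3.5,-2,134],"dr": [-0.2,0,0]},{"slide": [3.5,-2,140],"dr": [-0.2,0,0]},{"slide": [3.5,-2,140],"dr": [-0.2,0,0]},{"slide": [3.5,-2,140],"dr": [-0.2,0,0]}]'

```text
time_s: 8.78
eef_pos: [0.4814, -0.3532, 0.0295]
orientation: [0.991, -0.132, -0.0, 0.0]
ft_force: [-0.5, 0.4, -1.1]
opening: 0.035
```

Request:
arm_command --steps '[{"slide": [0,0,1],"dr": [0,0,0]},{"slide": [0,0,2],"dr": [0,0,0]},{"slide": [0,0,2],"dr": [0,0,0]}]'

```text
time_s: 9.15
eef_pos: [0.4814, -0.3533, 0.0276]
orientation: [0.991, -0.132, -0.0, 0.0]
ft_force: [-0.2, -0.0, -1.1]
opening: 0.0353
```

Request:
arm_command --steps '[{"slide": [0,0,1],"dr": [0,0,0]},{"slide": [0,0,2],"dr": [0,0,0]},{"slide": [0,0,3],"dr": [0,0,0]},{"slide": [0,0,3],"dr": [0,0,0]}]'

```text
time_s: 9.65
eef_pos: [0.4813, -0.3533, 0.0255]
orientation: [0.991, -0.132, 0.0, 0.001]
ft_force: [-2.0, 2.3, 5.3]
opening: 0.035
```

Floor contact at 5 N. Now I release and rise.

Request:
arm_command --steps '[{"slide": [0,0,0],"dr": [0,0,0]},{"slide": [0,0,0],"dr": [0,0,0]},{"slide": [0,0,0],"dr": [0,0,0]},{"slide": [0,0,0],"dr": [0,0,0]},{"slide": [0,0,-15],"dr": [0,0,0]},{"slide": [0,0,-45],"dr": [0,0,0]},{"slide": [0,0,-85],"dr": [0,0,0]},{"slide": [0,0,-125],"dr": [0,0,0]},{"slide": [0,0,-150],"dr": [0,0,0]}]' --fingers 0.4

```text
time_s: 10.78
eef_pos: [0.4822, -0.3539, 0.1792]
orientation: [0.991, -0.132, 0.002, 0.002]
ft_force: [-0.4, -0.3, -0.2]
opening: 0.0599
```

```bash
python3 - <<'E'
from h import *
np.set_printoptions(precision=4,suppress=True)
M=camera_model("wrist"); im,de=read_camera("wrist"); P=cloud(de,M)
print("jar",disc(P,de,(.481,-.353),.058,.07,.03)); print("vial",disc(P,de,(.56,-.348),.048,.057,.03))
plan([0.5606,-0.0044,0.17],45)
E
```

```text
jar (array([ 0.4812, -0.3528], dtype=float32), array([ 0.4809, -0.3539]), 0.017814375460147858, np.float64(0.06466194382236146), 2006)
vial (array([ 0.5588, -0.3477], dtype=float32), array([ 0.5594, -0.3485]), 0.01290158461779356, np.float64(0.052556786236157164), 1033)
t 10.82 pos [ 0.4833 -0.3549  0.1822] yaw -15.16 tiltz [ 0.0063 -0.0069 -1.    ] f [-0.67 -0.88  2.22] open 0.0597 j6 [-42.3  62.8]
slide [ -17.2 -358.5   10.3] dr [  0.5   -0.26 -60.16]
```

Request:
arm_command --steps '[{"slide": [-1,-15,0],"dr": [0,0,-4]},{"slide": [-3,-55,5],"dr": [0,0,-11]},{"slide": [-5,-105,10],"dr": [0,0,-19]},{"slide": [-8,-155,10],"dr": [0,0,-27]},{"slide": [-10,-205,10],"dr": [0,0,-35]},{"slide": [-12,-255,10],"dr": [0,0,-43]},{"slide": [-15,-305,10],"dr": [0,0,-51]},{"slide": [-17,-340,10],"dr": [0,0,-57]},{"slide": [-17,-358,10],"dr": [0.5,0,-60]},{"slide": [-17,-358,10],"dr": [0.5,0,-60]}]'

```text
time_s: 12.08
eef_pos: [0.5609, -0.0047, 0.1705]
orientation: [0.924, 0.382, 0.002, 0.0]
ft_force: [0.2, -0.8, 0.4]
opening: 0.06
```

Request:
arm_command --steps '[{"slide": [0,0,0],"dr": [0,0,0]},{"slide": [0,0,0],"dr": [0,0,0]}]'

```text
time_s: 12.32
eef_pos: [0.5608, -0.006, 0.1705]
orientation: [0.925, 0.381, 0.002, 0.001]
ft_force: [-1.2, 0.2, -0.4]
opening: 0.0597
```

```bash
python3 - <<'E'
from h import *
np.set_printoptions(precision=4,suppress=True)
M=camera_model("wrist"); im,de=read_camera("wrist"); cv2.imwrite("pics/w3.png",im); P=cloud(de,M)
C=disc(P,de,(.560,-.004),.0745,.083,.03); print(C)
plan([*C[1],0.062],45)
E
```

```text
(array([ 0.5595, -0.0042], dtype=float32), array([ 0.5603, -0.005 ]), 0.021525219082832336, np.float64(0.07909217120366485), 3508)
t 12.38 pos [ 0.5607 -0.0059  0.1705] yaw 44.74 tiltz [ 0.0042  0.0005 -1.    ] f [0.37 0.02 0.4 ] open 0.0594 j6 [-7.1 38.1]
slide [ -0.   -1.2 108.5] dr [ 0.15 -0.19 -0.26]
```

Request:
arm_command --steps '[{"slide": [0,0,25],"dr": [0,0,0]},{"slide": [0,-1,60],"dr": [0,0,0]},{"slide": [0,-1,90],"dr": [0,0,0]},{"slide": [0,-1,104],"dr": [0,0,0]},{"slide": [0,-1,108],"dr": [0,0,0]},{"slide": [0,-1,108],"dr": [0,0,0]},{"slide": [0,-1,108],"dr": [0,0,0]}]'

```text
time_s: 13.25
eef_pos: [0.5616, -0.0053, 0.0637]
orientation: [0.925, 0.381, 0.003, 0.001]
ft_force: [1.0, 0.5, -0.1]
opening: 0.0598
```

Request:
arm_command --steps '[{"slide": [0,0,0],"dr": [0,0,0]},{"slide": [0,0,0],"dr": [0,0,0]},{"slide": [0,0,0],"dr": [0,0,0]},{"slide": [0,0,0],"dr": [0,0,0]},{"slide": [0,0,0],"dr": [0,0,0]}]' --fingers -0.5 --force 30

```text
time_s: 13.88
eef_pos: [0.5618, -0.0057, 0.0648]
orientation: [0.925, 0.381, 0.003, 0.002]
ft_force: [-2.7, -1.5, 5.7]
opening: 0.0405
```

```bash
python3 - <<'E'
from h import *
plan([0.5603,-0.005,0.062],-40.7)
E
```

```text
t 13.88 pos [ 0.5618 -0.0057  0.0648] yaw 44.74 tiltz [ 7.4e-03 -8.0e-04 -1.0e+00] f [-2.7  -1.53  5.66] open 0.0405 j6 [-7.1 38.2]
slide [-0.6 -1.5  2.8] dr [ 7.000e-02 -4.600e-01  8.543e+01]
```

Request:
arm_command --steps '[{"slide": [0,0,0],"dr": [0,0,5]},{"slide": [0,0,0],"dr": [0,0,14]},{"slide": [0,0,0],"dr": [0,0,23]},{"slide": [0,0,0],"dr": [0,0,33]},{"slide": [0,0,0],"dr": [0,0,43]},{"slide": [0,0,0],"dr": [0,0,53]},{"slide": [0,0,0],"dr": [0,0,63]},{"slide": [0,0,0],"dr": [0,0,73]},{"slide": [0,0,0],"dr": [0,0,81]},{"slide": [0,0,0],"dr": [0,0,86]}]'

```text
time_s: 15.12
eef_pos: [0.5595, -0.0057, 0.0648]
orientation: [0.935, -0.354, 0.002, -0.0]
ft_force: [-5.2, -0.7, 5.6]
opening: 0.0405
```

Request:
arm_command --steps '[{"slide": [0,0,0],"dr": [0,0,0]},{"slide": [0,0,0],"dr": [0,0,0]}]'

```text
time_s: 15.38
eef_pos: [0.5594, -0.0057, 0.0649]
orientation: [0.935, -0.353, 0.002, 0.0]
ft_force: [-3.0, 0.5, 2.0]
opening: 0.0408
```

```bash
cat >> h.py <<'E'
def ringread(c0,name):
    M=camera_model("wrist"); im,de=read_camera("wrist"); P=cloud(de,M); cv2.imwrite("pics/_last.png",im)
    C=disc(P,de,c0,.0745,.083,.03); T=disc(P,de,(C[1][0]-.0235,C[1][1]-.087),.083,.092,.025)
    print("collar",C[1:],"tab",T[1:])
    return flange(im,M,C[1],-15.2,name)
E
python3 - <<'E'
from h import *
plan([0.5603,-0.005,0.062],-40.7)
E
```

```text
t 15.38 pos [ 0.5594 -0.0057  0.0649] yaw -41.39 tiltz [ 0.0033 -0.0014 -1.    ] f [-2.96  0.54  2.05] open 0.0408 j6 [ -7.1 124.3]
slide [ 0.2 -1.2  2.9] dr [-0.07 -0.2  -0.69]
```

Turned 86.1°. Release, rise, and read the ring.

Request:
arm_command --steps '[{"slide": [0,0,0],"dr": [0,0,0]},{"slide": [0,0,0],"dr": [0,0,0]},{"slide": [0,0,0],"dr": [0,0,0]},{"slide": [0,0,0],"dr": [0,0,0]},{"slide": [0,0,-25],"dr": [0,0,0]},{"slide": [0,0,-65],"dr": [0,0,0]},{"slide": [0,0,-115],"dr": [0,0,0]},{"slide": [0,0,-140],"dr": [0,0,0]},{"slide": [0,0,-140],"dr": [0,0,0]},{"slide": [0,0,-140],"dr": [0,0,0]}]' --fingers 0.3

```text
time_s: 16.62
eef_pos: [0.5584, -0.0055, 0.2038]
orientation: [0.935, -0.353, 0.001, 0.0]
ft_force: [-0.0, 0.5, 0.0]
opening: 0.0551
```

```bash
python3 - <<'E'
from h import *
plan([0.5366,-0.0916,0.2],-15.2)
A,rr,w=ringread((.560,-.005),"pics/fl2.png")
E
```

```text
t 16.62 pos [ 0.5584 -0.0055  0.2038] yaw -41.39 tiltz [ 0.0019 -0.0012 -1.    ] f [-0.01  0.47  0.  ] open 0.0551 j6 [ -7.  124.4]
slide [40.6 79.   3.8] dr [ 1.000e-02 -1.300e-01 -2.619e+01]
collar (array([ 0.56050634, -0.00360207]), 0.021706704050302505, np.float64(0.07915951902644056), 2786) tab (array([ 0.53713489, -0.08939555]), 0.015127181075513363, np.float64(0.08718220120690379), 546)
```

View pics/fl2.png

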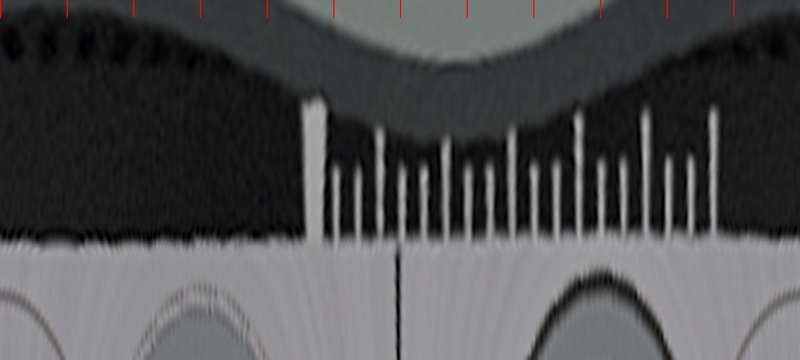

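Index at col 398, between long 30 tick (379) and 40 tick (401), so it reads about 38.7°, inside 35–45. Now look at the tab area before pushing.

```bash
python3 - <<'E'
from h import *
M=camera_model("wrist"); im=cv2.imread("pics/_last.png"); u=proj("wrist",[.537,-.0905,.06],M); print(u)
u=u.astype(int); x0,y0=np.clip(u[0]-110,0,420),np.clip(u[1]-90,0,300); print(x0,y0)
cv2.imwrite("pics/tab.png",cv2.resize(im[y0:y0+180,x0:x0+220],None,fx=3,fy=3,interpolation=cv2.INTER_CUBIC))
yh=np.array([np.sin(np.radians(15)),np.cos(np.radians(15))]); t=np.array([.5370,-.0905])
print(*(t-.036*yh)); plan([*(t-.036*yh),0.13],-15)
E
```

```text
[366.69111806 316.27779334]
256 226
0.5276825143763093 -0.12527332974640645
t 16.68 pos [ 0.558  -0.0054  0.2033] yaw -41.39 tiltz [ 7.e-04 -1.e-03 -1.e+00] f [-0.63 -0.34  0.32] open 0.0559 j6 [ -7.  124.4]
slide [ 56.4 109.9  73.4] dr [  0.03  -0.06 -26.39]
```

View pics/tab.png

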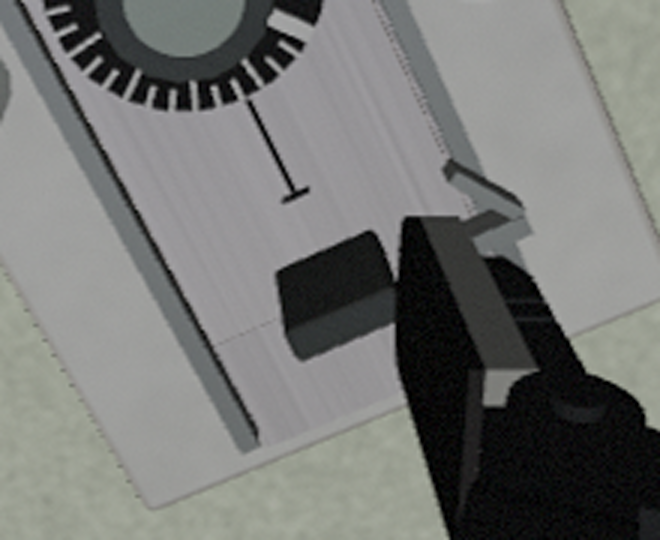

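The tab is dark, with its rear face clear. The wedge bracket on its right, at the rail, is out of the way of ±15 mm fingers. Now I go behind the tab with the fingers shut.

Request:
arm_command --steps '[{"slide": [5,15,0],"dr": [0,0,-4]},{"slide": [20,40,15],"dr": [0,0,-12]},{"slide": [36,70,35],"dr": [0,0,-20]},{"slide": [50,98,55],"dr": [0,0,-26]},{"slide": [56,110,73],"dr": [0,0,-26.4]},{"slide": [56,110,73],"dr": [0,0,-26.4]},{"slide": [56,110,73],"dr": [0,0,-26.4]},{"slide": [56,110,73],"dr": [0,0,-26.4]}]' --fingers -1 --force 60

```text
time_s: 17.68
eef_pos: [0.528, -0.1245, 0.131]
orientation: [0.992, -0.13, 0.001, 0.0]
ft_force: [0.0, -0.2, -0.3]
opening: 0.0001
```

```bash
python3 - <<'E'
from h import *
plan([.5277,-.1253,0.065],-15)
E
```

```text
t 17.68 pos [ 0.528  -0.1245  0.131 ] yaw -14.93 tiltz [ 0.0018 -0.0012 -1.    ] f [ 0.04 -0.25 -0.3 ] open 0.0001 j6 [-20.  85.]
slide [-0.2  0.8 66. ] dr [ 0.04 -0.12  0.07]
```

Request:
arm_command --steps '[{"slide": [0,1,20],"dr": [0,0,0]},{"slide": [0,1,45],"dr": [0,0,0]},{"slide": [0,1,62],"dr": [0,0,0]},{"slide": [0,1,66],"dr": [0,0,0]},{"slide": [0,1,66],"dr": [0,0,0]},{"slide": [0,1,66],"dr": [0,0,0]}]'

```text
time_s: 18.42
eef_pos: [0.5288, -0.1257, 0.0661]
orientation: [0.992, -0.13, 0.002, 0.001]
ft_force: [0.3, 0.9, 0.5]
opening: -0.0001
```

Request:
arm_command --steps '[{"slide": [0,-5,0],"dr": [0,0,0]},{"slide": [0,-10,0],"dr": [0,0,0]},{"slide": [0,-15,0],"dr": [0,0,0]},{"slide": [0,-20,0],"dr": [0,0,0]},{"slide": [0,-25,0],"dr": [0,0,0]},{"slide": [0,-30,0],"dr": [0,0,0]},{"slide": [0,-35,0],"dr": [0,0,0]},{"slide": [0,-40,0],"dr": [0,0,0]}]'

```text
time_s: 19.42
eef_pos: [0.5389, -0.0882, 0.0662]
orientation: [0.991, -0.13, 0.002, 0.002]
ft_force: [-1.7, -5.4, 1.0]
opening: 0.0002
```

```bash
python3 - <<'E'
from h import *
plan([.528+.259*.17,-.1245+.966*.17,0.065],-15)
E
```

```text
t 19.43 pos [ 0.5389 -0.0882  0.0662] yaw -14.97 tiltz [ 0.003 -0.005 -1.   ] f [-1.69 -5.4   0.97] open 0.0002 j6 [-15.8  89.2]
slide [  -1.  -132.2    0.6] dr [ 0.23 -0.24  0.03]
```

Request:
arm_command --steps '[{"slide": [0,-8,0],"dr": [0,0,0]},{"slide": [0,-18,0],"dr": [0,0,0]},{"slide": [0,-28,0],"dr": [0,0,0]},{"slide": [0,-38,0],"dr": [0,0,0]},{"slide": [0,-48,0],"dr": [0,0,0]},{"slide": [0,-58,0],"dr": [0,0,0]},{"slide": [0,-68,0],"dr": [0,0,0]},{"slide": [0,-76,0],"dr": [0,0,0]},{"slide": [0,-84,0],"dr": [0,0,0]},{"slide": [0,-90,0],"dr": [0,0,0]}]'

```text
time_s: 20.68
eef_pos: [0.5623, -0.002, 0.0661]
orientation: [0.991, -0.131, 0.002, 0.004]
ft_force: [-1.1, -4.5, 3.5]
opening: -0.0
```

```bash
python3 - <<'E'
from h import *
np.set_printoptions(precision=4,suppress=True)
plan([.528+.259*.19,-.1245+.966*.19,0.065],-15)
M=camera_model("top"); im,de=read_camera("top"); cv2.imwrite("pics/t3.png",im)
im,de=read_camera("scene"); cv2.imwrite("pics/s3.png",cv2.resize(im[130:310,210:430],(770,630))[:600])
M=camera_model("scene"); 
for q in("hood","collar","tab"): 
  for x in landmark_of("scene",q)[:1]:
    print(q,x, at_z("scene",x["location"],{"hood":.045,"collar":.078,"tab":.087}[q]))
E
```

```text
t 20.68 pos [ 0.5623 -0.002   0.0661] yaw -15.0 tiltz [ 0.0031 -0.0075 -1.    ] f [-1.09 -4.53  3.47] open -0.0 j6 [-6.4 98.6]
slide [ -1.4 -62.8   0.7] dr [ 0.37 -0.28 -0.01]
hood {'location': [351.7, 207.1], 'conf': 0.77} [0.5848 0.1092 0.045 ]
collar {'location': [352.1, 201.2], 'conf': 0.92} [0.5925 0.1005 0.078 ]
tab {'location': [309.1, 209.0], 'conf': 0.76} [0.5623 0.0115 0.087 ]
```

View pics/s3.png

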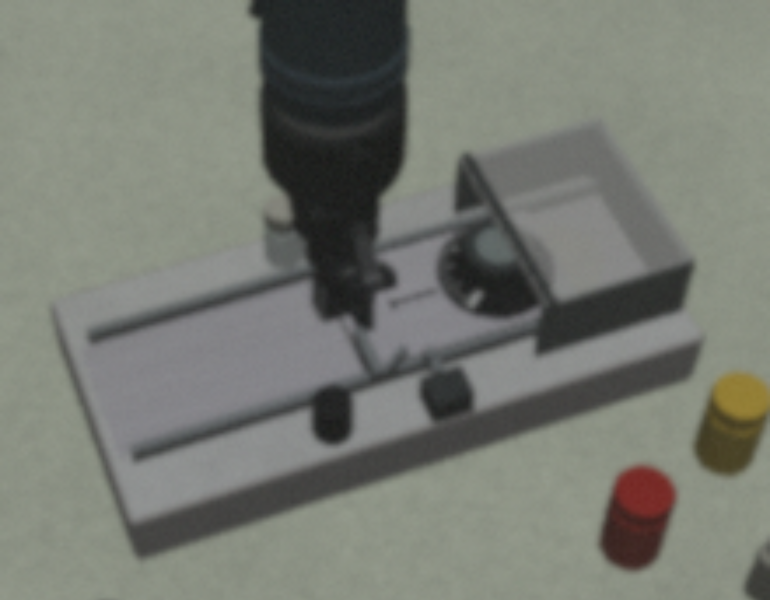

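The gate is sliding in straight. The collar is at the hood mouth (490,245), the vial and cap are undisturbed, and the wedge is nearing the catch.

Request:
arm_command --steps '[{"slide": [0,-6,0],"dr": [0,0,0]},{"slide": [0,-12,0],"dr": [0,0,0]},{"slide": [0,-18,0],"dr": [0,0,0]},{"slide": [0,-24,0],"dr": [0,0,0]},{"slide": [0,-28,0],"dr": [0,0,0]}]'

```text
time_s: 21.55
eef_pos: [0.5686, 0.0222, 0.0659]
orientation: [0.991, -0.131, 0.002, 0.007]
ft_force: [-4.6, -15.3, 6.8]
opening: 0.0005
```

Request:
arm_command --steps '[{"slide": [0,-4,0],"dr": [0,0,0]},{"slide": [0,-8,0],"dr": [0,0,0]},{"slide": [0,-12,0],"dr": [0,0,0]}]'

```text
time_s: 21.92
eef_pos: [0.571, 0.031, 0.066]
orientation: [0.991, -0.132, 0.001, 0.009]
ft_force: [-2.2, -8.7, 4.9]
opening: -0.0003
```

```bash
python3 - <<'E'
from h import *
plan([.528+.259*.20,-.1245+.966*.20,0.066],-15)
E
```

```text
t 21.93 pos [0.571 0.031 0.066] yaw -15.23 tiltz [-2.000e-04 -1.880e-02 -9.998e-01] f [-2.2  -8.66  4.9 ] open -0.0003 j6 [ -2.7 102.6]
slide [ -1.4 -38.7  -0.8] dr [ 1.04 -0.27 -0.23]
```

Request:
arm_command --steps '[{"slide": [0,-2,0],"dr": [0.2,0,0]},{"slide": [0,-4,0],"dr": [0.4,0,0]},{"slide": [0,-6,0],"dr": [0.6,0,0]}]'

```text
time_s: 22.3
eef_pos: [0.5723, 0.0358, 0.0659]
orientation: [0.991, -0.133, 0.002, 0.005]
ft_force: [-0.2, -4.3, 3.1]
opening: -0.0002
```

Request:
arm_command --steps '[{"slide": [0,-2,0],"dr": [0,0,0]},{"slide": [0,-3,0],"dr": [0,0,0]},{"slide": [0,-4,0],"dr": [0,0,0]}]'

```text
time_s: 22.68
eef_pos: [0.5731, 0.0387, 0.0659]
orientation: [0.991, -0.133, 0.002, 0.006]
ft_force: [-1.4, -8.7, 3.6]
opening: -0.0
```

Request:
arm_command --steps '[{"slide": [0,-2,0],"dr": [0,0,0]},{"slide": [0,-3,0],"dr": [0,0,0]},{"slide": [0,-4,0],"dr": [0,0,0]}]'

```text
time_s: 23.05
eef_pos: [0.5731, 0.0387, 0.066]
orientation: [0.991, -0.134, 0.001, 0.011]
ft_force: [-3.5, -15.7, 6.0]
opening: 0.0001
```

Request:
arm_command --steps '[{"slide": [0,-2,0],"dr": [0,0,0]},{"slide": [0,-3,0],"dr": [0,0,0]},{"slide": [0,-4,0],"dr": [0,0,0]}]'

```text
time_s: 23.42
eef_pos: [0.5731, 0.0385, 0.0661]
orientation: [0.991, -0.135, 0.001, 0.015]
ft_force: [-4.8, -15.1, 6.9]
opening: 0.0003
```

```bash
python3 - <<'E'
from h import *
plan([.528+.259*.20,-.1245+.966*.20,0.066],-15)
im,de=read_camera("scene"); cv2.imwrite("pics/s4.png",cv2.resize(im[180:280,250:410],(800,500),interpolation=cv2.INTER_CUBIC))
E
```

```text
t 23.43 pos [0.5731 0.0385 0.0661] yaw -15.55 tiltz [-0.0029 -0.0308 -0.9995] f [ -4.81 -15.09   6.88] open 0.0003 j6 [ -1.5 104. ]
slide [ -1.6 -30.8  -0.9] dr [ 1.74 -0.31 -0.56]
```

View pics/s4.png

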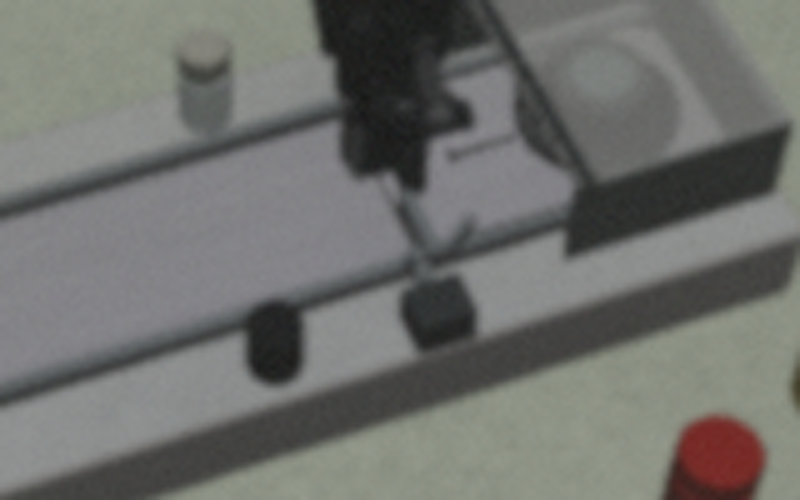

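The TCP stopped moving (y 0.0387) at 15 N, which looks like the end stop. One firmer push to make sure, then back off and look.

Request:
arm_command --steps '[{"slide": [0,-3,0],"dr": [0.5,0,0]},{"slide": [0,-6,0],"dr": [1,0,0]},{"slide": [0,-8,0],"dr": [1.7,0,0]},{"slide": [0,-8,0],"dr": [1.7,0,0]}]'

```text
time_s: 23.98
eef_pos: [0.5731, 0.039, 0.0659]
orientation: [0.99, -0.137, 0.002, 0.009]
ft_force: [-7.5, -22.6, 8.7]
opening: -0.0002
```

Request:
arm_command --steps '[{"slide": [0,8,0],"dr": [0.5,0,0]},{"slide": [0,20,0],"dr": [0.5,0,0]},{"slide": [0,25,-20],"dr": [0.5,0,0]},{"slide": [0,25,-60],"dr": [0.5,0,0]},{"slide": [0,30,-110],"dr": [0.5,0,0]},{"slide": [0,45,-150],"dr": [0.5,0,0]},{"slide": [0,60,-170],"dr": [0.5,0,0]},{"slide": [0,60,-170],"dr": [0.5,0,0]},{"slide": [0,60,-170],"dr": [0.5,0,0]}]'

```text
time_s: 25.1
eef_pos: [0.5561, -0.015, 0.2356]
orientation: [0.991, -0.137, 0.001, 0.004]
ft_force: [-1.1, 0.3, -0.7]
opening: -0.0003
```

```bash
python3 - <<'E'
from h import *
np.set_printoptions(precision=4,suppress=True)
plan([.5277,-.02,0.24],-15)
M=camera_model("wrist"); im,de=read_camera("wrist"); cv2.imwrite("pics/w5.png",im); P=cloud(de,M)
T=disc(P,de,(.577,.057),.083,.0905,.022); print("tab",T)
D=disc(P,de,(.497,.0105),.087,.094,.02);K=disc(P,de,(.6185,-.0415),.070,.077,.02); print(D,K)
C=T[1]+.09*np.array([.259,.966]); print(C)
flange(im,M,C,-15,"pics/fl5.png")
a=cv2.resize(cv2.imread("pics/fl5.png"),(640,200)); cv2.imwrite("pics/w5b.png",np.vstack([im[:380],a]))
E
```

```text
t 25.1 pos [ 0.5561 -0.015   0.2356] yaw -15.78 tiltz [ 0.0017 -0.0082 -1.    ] f [-1.06  0.25 -0.71] open -0.0003 j6 [-7.8 98. ]
slide [-26.   12.6  -4.5] dr [ 0.43 -0.22 -0.78]
tab (array([0.5768, 0.0553], dtype=float32), array([0.5766, 0.0551]), 0.015182849019765854, np.float64(0.08776720223500756), 629)
(array([0.4973, 0.0104], dtype=float32), array([0.4967, 0.0099]), 0.011825080029666424, np.float64(0.09067271766536572), 735) (array([ 0.6185, -0.0415], dtype=float32), array([ 0.6185, -0.0421]), 0.011952672153711319, np.float64(0.07376858793135457), 682)
[0.5999 0.1421]
```

View pics/w5b.png

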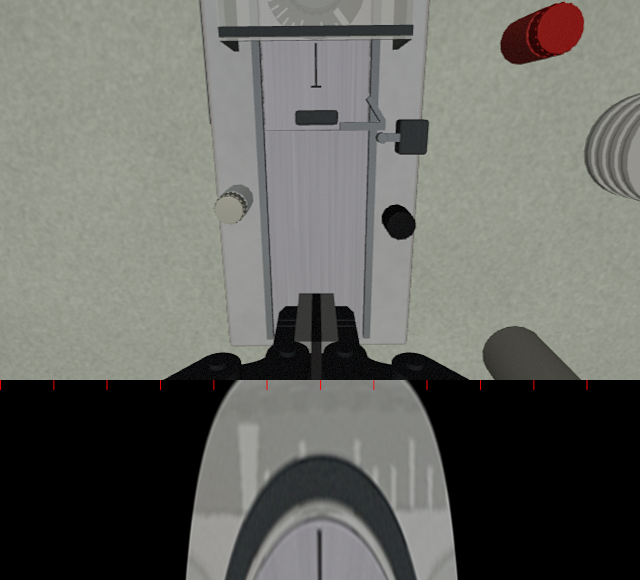

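The tail is past the catch: roller at (383,137) sits behind the wedge bracket (345–385,125). The vial and cap are unmoved. The hood's front bar hides the index in the unwrap, so I look through the clear top from above.

Request:
arm_command --steps '[{"slide": [0,-25,0],"dr": [0,0,0]},{"slide": [0,-65,-5],"dr": [0,0,0]},{"slide": [0,-100,-10],"dr": [0,0,0]},{"slide": [0,-125,-10],"dr": [0,0,0]},{"slide": [0,-125,-10],"dr": [0,0,0]},{"slide": [0,-125,-10],"dr": [0,0,0]}]'

```text
time_s: 25.9
eef_pos: [0.5891, 0.1054, 0.243]
orientation: [0.991, -0.137, -0.0, 0.004]
ft_force: [0.5, -0.1, 0.0]
opening: 0.0002
```

```bash
python3 - <<'E'
from h import *
np.set_printoptions(precision=4,suppress=True)
M=camera_model("wrist"); im,de=read_camera("wrist"); cv2.imwrite("pics/w6.png",im)
c=[.5999,.1421]; u=proj("wrist",[*c,.058],M); v=proj("wrist",[.577,.0555,.087],M); k=proj("wrist",[.5766+.0125+.048,.0555-.017-.013,.065],M); print(u,v,k)
im=cv2.convertScaleAbs(im,alpha=1.2)
flange(im,M,c,-15,"pics/fl6.png"); f=cv2.resize(cv2.imread("pics/fl6.png"),(800,250))
def crop(p,h,w): 
    x=int(np.clip(p[0]-w,0,640-2*w)); y=int(np.clip(p[1]-h,0,480-2*h)); return im[y:y+2*h,x:x+2*w]
a=cv2.resize(crop(u,90,100),(389,350)); b=cv2.resize(crop(k,77,90),(411,350))
cv2.imwrite("pics/fin.png",np.vstack([f,np.hstack([a,b])]))
E
```

```text
[316.1142 161.2971] [317.8707 277.6703] [393.5464 280.9714]
```

View pics/fin.png

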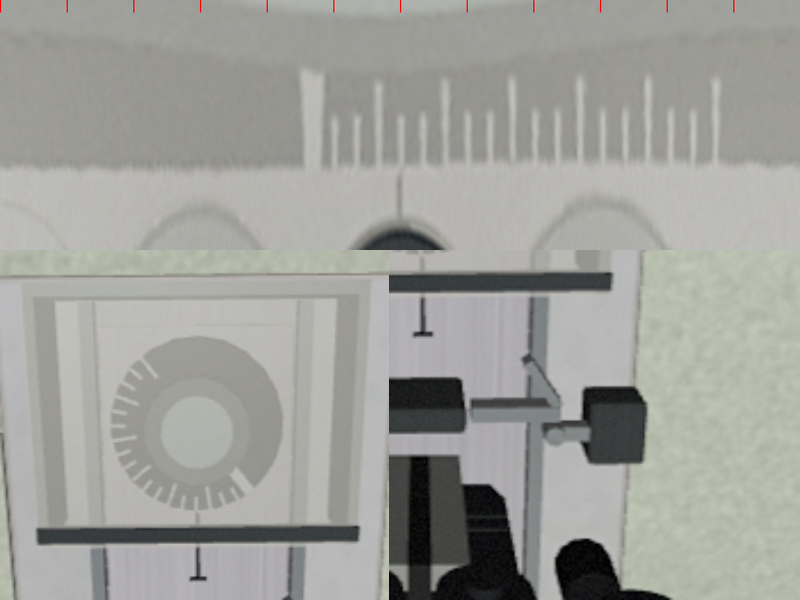

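Through the hood, the index (col 399) lies on the 40 tick (col 401), so the ring reads about 39°. In the lower-right crop, the roller (555,433) is sprung in behind the wedge tail. One last jar and bystander check, then hand in.

```bash
python3 - <<'E'
from h import *
np.set_printoptions(precision=4,suppress=True)
im,de=read_camera("scene"); P=cloud(de,camera_model("scene"))
print("jar",disc(P,de,(.481,-.353),.058,.07,.03)); print("vial",disc(P,de,(.56,-.348),.044,.06,.03))
s=r.observe(); print(s["time_s"],s["eef_pos"],s["ft_force"],np.abs(s["qvel"]).max())
print(r.hand_in())
E
```

```text
jar (array([ 0.4842, -0.353 ], dtype=float32), array([ 0.4824, -0.3532]), 0.017911693081259727, np.float64(0.06254886280783738), 245)
vial (array([ 0.5622, -0.3473], dtype=float32), array([ 0.5608, -0.3478]), 0.012854007072746754, np.float64(0.05013775765642571), 147)
26.0 [0.5893 0.1048 0.2437] [-0.338   0.9053  0.9258] 0.006619354128785687
the job is handed in; nothing more can be done
None
```

The job is done and handed in at about 26 s of the 64 s allowed. The hand-in gave no verdict.

- **Jar:** I lifted the white-lidded jar out of the slideway and stood it upright in the tray at about (0.482, −0.353). Its lid top measured 64.7 mm from the wrist camera, against 64 mm expected. The scene camera's last check gave 62.5 mm, averaged over a band.
- **Ring:** I turned it clockwise from about 126° to about 39° with the gate open. The two readings were 38.7° before the push and about 39° through the hood afterwards, both within the 35–45° limit.
- **Gate:** I pushed it by the tab until it stopped, and it did not move further at about 24 N. The final close-up shows the roller sprung in behind the tail wedge. I judged "home" from that stop and the picture, as there was no direct reading.
- **Bystanders:** the deck vial, the cap and the tray vial measured within about 2 mm of where they stood at the start. I did not measure the bottle again; the arm never came near it.
- **At hand-in:** the arm was raised clear, with the wrist force reading only noise, about 1 N.

I found no failed checks.

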